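# Seat the vented inner lid of a coffee canister with its cap, then take the cap off alone

### The arm

A 7-joint arm with a two-finger parallel gripper is mounted at the origin on a cart in front of the work surface, level with it; the furniture and walls round the work are solid. World frame = base frame: x ahead of the robot, y to its left, z up, the work surface at z = 0. Lengths are in mm, angles in rad, forces in N, time in s.
With the tool pointing down it reaches from about 350 to 900 mm from the base axis. Payload 19.9 kg.
Tool frame: the origin (TCP) lies between the finger pads; the fingertips stand 19 mm ahead of it and the grasp point (between the pads) is the TCP (robot.tip_extent is the distance from the TCP to the fingertips, in mm); z points along the fingers, y is the line along which they close (so a half turn about z gives the same grasp; the last joint's range is limited). The gripper opens to 85 mm and grips with 20 to 120 N. Pads are 22 mm wide; open, the fingers measure 114 mm over their backs; the gripper's body (76 mm by 85 mm) begins 54 mm behind the grasp point. The pads swing forward as they close: fully open they stand 13 mm farther back than shut.
Start: joints at [1.143, 0.417, -0.01, 1.614, 0.005, 1.111, -0.053], TCP at [235.181, -579.043, 221.66] pointing down, gripper open.
Joint ranges: [-2.81, 2.81], [-0.39, 2.02], [-1.27, 1.25], [0.06, 2.57], [-1.19, 4.33], [0.19, 2], [-2.82, 2.82]. Speed limits (rad/s): [1.89, 1.89, 2.39, 2.39, 3.01, 3.01, 3.01].

### API

Orientations are given as a unit quaternion [x, y, z, w].
In Python, from bench import robot gives the robot as it stands.
- The arm moves only by the tool drive_tool, never from a script. Its argument "commands" is a list that holds one entry, the list of rows, each a list of 7 numbers: the shift along the tool's x, y, z in mm, then the turn, a rotation vector about the tool's x, y, z in degrees, then the gripper's target within -1 to 1 (shut at 1, half-way at 0, fully open at -1). In form: [[[x, y, z, rx, ry, rz, jaw], ...]]. A call has 1 to 20 rows; each row shifts and turns the commanded pose from where the row before left it, along the tool's axes as they then stand; what a row does not reach is not made up. A row lasts 1/12 s, in which the tool goes at most 41.7 mm and 7.16 degrees, less where a joint would pass 70% of its speed; a pose out of reach is approached as far as the arm can. A call is refused whole if a number of a shift passes 41.7 or a number of a turn 7.16, either way. A call with a gripper value outside its range is refused whole. The fingers move at their own pace and stop on an object; "force" is the grip in N (left out, the last holds). Time passes only in rows, so rows that do not move let the fingers close. It gives the time, the measured TCP pose, the force, the opening and the grip force at its end, in the units of the state.
- robot.state(): the state, without advancing time (a new reading comes with each control period).
- robot.snapshot(name): name is "scene" or "top" or "wrist"; returns a dict with "img" (480x640x3 uint8, red, green, blue), "mtx" (3x3 intrinsics, pixels), "k1" (the pictures are not rectified: a ray, as slopes to the right and down, at radius r is drawn at 1 + k1 r^2 times it, then the intrinsics apply), "R" (3x3) and "t" (3): a world point X has camera coordinates R X + t. Camera axes: x right, y down, z forward; pixel columns grow to the right and rows downward; lengths in mm; the calibration is good to about 2 mm. A picture is of the moment at which its call begins. There is no depth.
- robot.finish_job(): hands the job in; it is judged then, once.
Trained networks look in the newest picture that a camera, given by its name, has taken for a name from the list of things; names that differ only in an ending like _2 or _b are one class to them, and where a whole thing is asked for, a point or a joint stands for the part that bears it (a point fixed in the world has none). Each returns a list of dicts, best first, with "conf" (0 to 1); they miss things now and then, are a little off and sometimes report something else, mostly with a low value. They report only what shows in the picture. A call takes as long as a camera call. They do not tell look-alikes from the thing itself.
- robot.boxes_of(query, camera): "centre" ([x, y, z] in mm, in the coordinates of the camera as it stood for that picture, good to about 4 mm: the middle of the surface that is visible of it).
The state is a dict: "time_s": time; "joint_positions": joint angles; "qvel": joint speeds; "tau": joint torques, N m; "eef_pos": TCP position; "eef_rot": TCP orientation; "ft_force": force on the tool from outside, world axes, zero at the start; "torque": the same for the moment, N m; "width": opening from 0.0 (shut) to 1.0 (fully open); "grasp_force": force on a finger pad.
Only numpy, scipy, OpenCV 4.12 (cv2) and the standard library are available. Lean on these libraries where they do the work, as an engineer would, in place of code of your own. Each camera call takes 0.05 s, during which the arm holds its last target. There are 200 camera calls.

### The job

The freshly washed dark red coffee canister is to air with only its vented inner lid on. Pick up the cap with the inner lid hanging in it by its crossbar and lower the two together onto the open canister, so that the inner lid's two ears drop into the notches of the rim and lid and cap sit fully down; then turn the cap on the spot about a sixth of a turn anticlockwise (seen from above), until its slot lines up with the crossbar, and lift the cap alone straight up, leaving the inner lid seated and undisturbed. Finish while still holding the cap level in the air, its lower edge at least 5 cm above the crossbar, with the canister upright about where it stood and the things round about left alone.

Things in the scene. Friction and masses are not known exactly. Their poses are not given: they have to be found in the camera images.
- canister: Open-topped dark red round canister with a bright steel rim, loose, 0.9 kg. Sizes in mm. Origin: centre of its underside, z up. Outer diameter 96, 110 high, mouth 86 in diameter (wall 5). Two opposite notches in the rim, at the canister's +x and -x, each 17 wide along the rim and 8 deep, open upwards. Which notch takes which ear does not matter.
- cap: Round grey metal cap, loose, 0.22 kg. Sizes in mm. Origin: centre of its skirt's lower edge, z up. Skirt 106 across outside, 101 inside, open below; top plate at heights 24 to 28. Starts standing on its skirt on the worktop with the inner lid hanging inside. Down on the seated inner lid, its plate rests on that lid's flange and its origin is 90 above the canister's underside.
- cap_grip (a point): Centre of the top of the black grip block on the cap, 54 mm above the cap's origin. Axes as the cap's. Block: 66 along x, 48 across y (pinch its flat faces at y = +24 and -24), 26 high above the plate. A slot 46 long (along x), 14 wide, goes through block and plate. Four nibs 3 high on the block's top cradle the crossbar at 60 degrees to the slot, with about 4 degrees of play.
- inner_lid: Steel inner lid with a small vent, loose, 0.25 kg. Sizes in mm. Origin: centre of its plug's underside, z up. Plug 10 high, tapering from 82 to 72 across at the bottom; flange 96 across at heights 10 to 14; under it two ears at +x and -x, to radius 47, 11 wide, 7 high, tips tapered. Fully home (ears in the notches, flange on the rim) its origin is 100 above the canister's underside.
- crossbar (a point): Middle of the inner lid's crossbar: round steel bar 40 long, 9 thick, along the lid's x (its ends point to the ears), on a stem 8 thick, 54.5 mm above the lid's origin. While the lid hangs, the bar lies on the grip block across the slot, the lid's x is 60 degrees anticlockwise (from above) of the cap's x, its origin 4 above the cap's, with up to 2.5 sideways play.
- inner_flange (a point): Centre of the top of the inner lid's flange, 14 mm above its origin. When the pair is set down the cap sinks 6 mm farther than the seated lid, onto this flange: the bar then stands 6 over the block, clear of the nibs, and the cap turns freely, with no stop and little friction. With slot and bar in line within about 4 degrees the cap lifts off over the bar.
- mug: Bystander, loose: cream mug, 90x120x94 mm. Origin: centre of its underside. To be left alone.
- grey_canister: Bystander, loose: dark grey canister with a brushed lid, 111x111x142 mm. Origin: centre of its underside. To be left alone.
- soap_bottle: Bystander, loose: pump bottle with a pink pump, 59x70x170 mm. Origin: centre of its underside. To be left alone.
- spoon: Bystander, loose: metal spoon lying flat, 196 long, 13 mm high. Origin: centre of its underside. To be left alone.
- brush: Bystander, loose: blue washing-up brush lying flat, 269 long, 62 mm high. Origin: centre of its underside. To be left alone.
- pen: Bystander, loose: white and black marker pen lying flat, 135 mm long. Origin: centre of its underside. To be left alone.
Not all that is in view belongs to the job. What is shaped like the cap but pink or purple is not meant.

How it is judged (in metres and radians):
On the way, in this order (a step that is already met when the one before it is completed fails the run):
1. the cap is up in the gripper with the inner lid hanging in it by the crossbar (height (world z) of cap above 0.05 m and contact force between the fingers and cap above 1 N and z of inner_lid in the frame of cap between -0.002 and 0.009 m and angle between the x axis of inner_lid and the x axis of cap, either way round above 0.8 rad and horizontal distance between inner_lid and cap below 0.008 m), for 0.2 s.
2. the inner lid is fully home in the canister, ears in the notches, with the cap down on it and not yet turned (z of inner_lid in the frame of canister between 0.0965 and 0.1025 m and horizontal distance between inner_lid and canister below 0.0045 m and angle between the z axis of inner_lid and the z axis of canister, either way round below 0.05 rad and angle between the x axis of inner_lid and the x axis of canister, either way round below 0.11 rad and z of cap in the frame of canister below 0.0935 m and horizontal distance between cap and canister below 0.006 m and angle between the x axis of inner_lid and the x axis of cap, either way round above 0.8 rad), for 0.2 s.
3. the cap, still down, is turned until its slot lines up with the crossbar (z of inner_lid in the frame of canister between 0.0965 and 0.1025 m and horizontal distance between inner_lid and canister below 0.0045 m and angle between the z axis of inner_lid and the z axis of canister, either way round below 0.05 rad and angle between the x axis of inner_lid and the x axis of canister, either way round below 0.11 rad and z of cap in the frame of canister below 0.0935 m and horizontal distance between cap and canister below 0.006 m and angle between the x axis of inner_lid and the x axis of cap, either way round below 0.15 rad), for 0.1 s.
At the end, for the whole second after the job is handed in: Inner lid fully home in the canister (within 2.5 mm in height, 4.5 mm sideways, 3 degrees level); canister upright within 30 mm of its start; cap held by the gripper, still, level within 10 degrees, lower edge at least 35 mm above the crossbar's middle, touching neither lid nor canister (z of inner_lid in the frame of canister between 0.0965 and 0.1025 m and horizontal distance between inner_lid and canister below 0.0045 m and angle between the z axis of inner_lid and the z axis of canister, either way round below 0.05 rad and angle between the x axis of inner_lid and the x axis of canister, either way round below 0.11 rad and linear speed of each of inner_lid, cap below 0.02 m/s and angle between canister's own z axis and vertical below 0.05 rad and distance of canister from where it was at the start of the episode below 0.03 m and z of cap in the frame of crossbar above 0.035 m and height (world z) of cap above 0.18 m and angle between cap's own z axis and vertical below 0.17 rad and contact force between the fingers and cap above 1 N and contact force between cap and inner_lid below 0.05 N and contact force between cap and canister below 0.05 N); the arm keeps its last pose, push and grip.
It fails at once if the inner lid is pulled up again out of the canister by the turned cap, or falls out of the cap (angle between the x axis of inner_lid and the x axis of cap, either way round below 0.5 rad and horizontal distance between inner_lid and canister below 0.1 m and z of inner_lid in the frame of canister above 0.105 m).
It fails at once if the canister is tipped (angle between canister's own z axis and vertical above 0.2 rad).
It fails at once if the canister is pushed or carried away (distance of canister from where it was at the start of the episode above 0.05 m).
It fails at once if a bystander is disturbed (distance of any of mug, grey_canister, soap_bottle, spoon, brush, pen from where it was at the start of the episode above 0.03 m).
It also fails if it takes over 53 s, if anything falls off the work surface, if the arm or the gripper's body presses on something with over 40 N, if the wrist force passes 120 N, or if a joint passes its speed limit or range.

## Working session

There is one attempt and no reset: what is moved stays moved. The work goes in short steps, Python scripts to look and compute and a tool call to move; the robot and the scene stay as the last step left them, time stands still between calls to the robot, and variables do not carry over. Pictures are saved under pics/ and viewed, at most 10 in all, crops included, and the job is handed in when it is done.

Besides the shell and the picture viewer there is one more tool, called after "Request:" by a JSON object that holds its "name" and its "arguments", one argument or row to a line. drive_tool: Moves the arm, as the interface text tells. Its arguments: {"type":"object","properties":{"commands":{"type":"array"},"force":{"type":"number"}},"required":["commands"]}

```bash
ls; mkdir -p pics
cat > h.py <<'E'
import numpy as np, cv2
from scipy.spatial.transform import Rotation as Ro
from bench import robot
def snap(n,f=None):
    s=robot.snapshot(n)
    if f: cv2.imwrite('pics/'+f,s['img'][:,:,::-1])
    for k in('mtx','R','t'): s[k]=np.array(s[k],float)
    return s
def c2w(s,c): return s['R'].T@(np.array(c)-s['t'])
def proj(s,X):
    c=np.atleast_2d(X)@s['R'].T+s['t']; u=c[:,:2]/c[:,2:]; r2=(u**2).sum(1,keepdims=True)
    u=u*(1+s['k1']*r2); return u@s['mtx'][:2,:2].T+s['mtx'][:2,2]
def pix(s,uv,z):
    "pixel -> world point at height z"
    d=(np.atleast_2d(uv).astype(float)-s['mtx'][:2,2])@np.linalg.inv(s['mtx'][:2,:2]).T; u=d.copy()
    for _ in range(20): u=d/(1+s['k1']*(u**2).sum(1,keepdims=True))
    r=np.c_[u,np.ones(len(u))]@s['R']; o=-s['R'].T@s['t']
    return o+r*((z-o[2])/r[:,2:])
def find(s,cam,names,n=3):
    for q in names:
        for b in robot.boxes_of(q,cam)[:n]: print(cam,q,round(b['conf'],2),c2w(s,b['centre']).round(0),proj(s,c2w(s,b['centre'])).round(0)[0])
def st():
    s=robot.state(); print(round(s['time_s'],2),np.round(s['eef_pos'],1),np.round(Ro.from_quat(s['eef_rot']).as_matrix(),3).tolist(),'F',np.round(s['ft_force'],1),'w',s['width'],'g',s['grasp_force']); return s
E
cat > a.py <<'E'
from h import *
st()
for c in('top','scene'):
    s=snap(c,c+'1.png'); print((-s['R'].T@s['t']).round())
    find(s,c,['canister','cap','cap_grip','crossbar','inner_lid','mug','grey_canister','soap_bottle','spoon','brush','pen'])
E
python3 a.py
```

```text
pics
0.0 [ 235.  -578.8  221.1] [[0.926, 0.376, -0.001], [0.376, -0.926, 0.001], [-0.0, -0.001, -1.0]] F [-0.3  0.2  0.2] w 0.9964521310728295 g 0.0
[ 331.  -26. 1395.]
top canister 0.81 [522. -99.  -1.] [358. 248.]
top canister 0.38 [ 733. -193.  139.] [401. 147.]
top cap 0.96 [471. 127.  25.] [264. 268.]
top cap 0.91 [352. -30.  29.] [330. 318.]
top cap 0.73 [342. 250.  24.] [211. 324.]
top cap_grip 0.86 [473. 126.  28.] [264. 267.]
top cap_grip 0.76 [347. 255.  28.] [209. 321.]
top cap_grip 0.66 [357. -27.  31.] [329. 316.]
top crossbar 0.42 [475. 131.  26.] [262. 267.]
top mug 0.72 [765. -77.  49.] [348. 146.]
top grey_canister 0.9 [ 734. -197.  139.] [403. 146.]
top soap_bottle 0.62 [606. 288. 103.] [190. 207.]
top spoon 0.69 [592.   5.   4.] [315. 220.]
top spoon 0.58 [768. -77.  49.] [348. 145.]
top brush 0.84 [499. 357.  33.] [167. 257.]
top brush 0.49 [ 481. -389.   14.] [479. 263.]
top pen 0.69 [ 483. -391.   12.] [480. 263.]
[-434. -717. 1359.]
scene canister 0.76 [ 467. -104.   45.] [319. 276.]
scene cap 0.73 [456. 121.  29.] [252. 249.]
scene cap 0.66 [347. -40.  30.] [274. 299.]
scene cap_grip 0.8 [462. 119.  26.] [253. 249.]
scene cap_grip 0.57 [343. -41.  26.] [274. 301.]
scene crossbar 0.61 [476. 130.  59.] [252. 237.]
scene inner_lid 0.74 [ 465. -106.   42.] [319. 278.]
scene mug 0.95 [788. -65.  72.] [366. 196.]
scene grey_canister 0.83 [ 741. -216.  141.] [405. 208.]
scene grey_canister 0.63 [474. 130.  63.] [252. 237.]
scene pen 0.66 [ 473. -388.   15.] [411. 328.]
```

Run:
```python
import cv2
a=cv2.imread('pics/top1.png'); cv2.imwrite('pics/top1c.png',cv2.resize(a[200:350,180:400],None,fx=3.6,fy=3.6,interpolation=2))
```

```text
(no output)
```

View pics/top1.png

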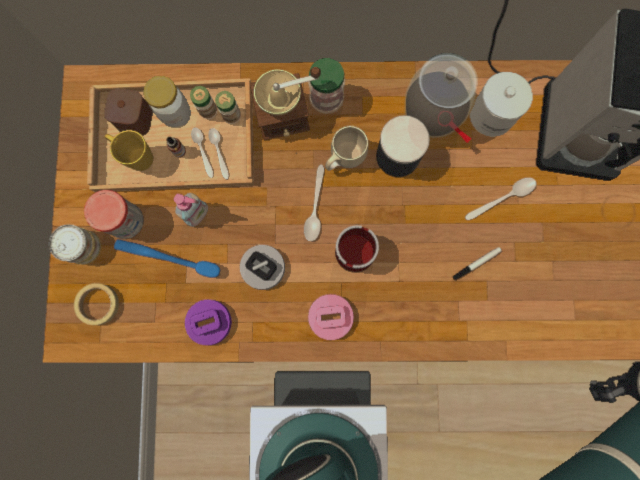

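View pics/top1c.png

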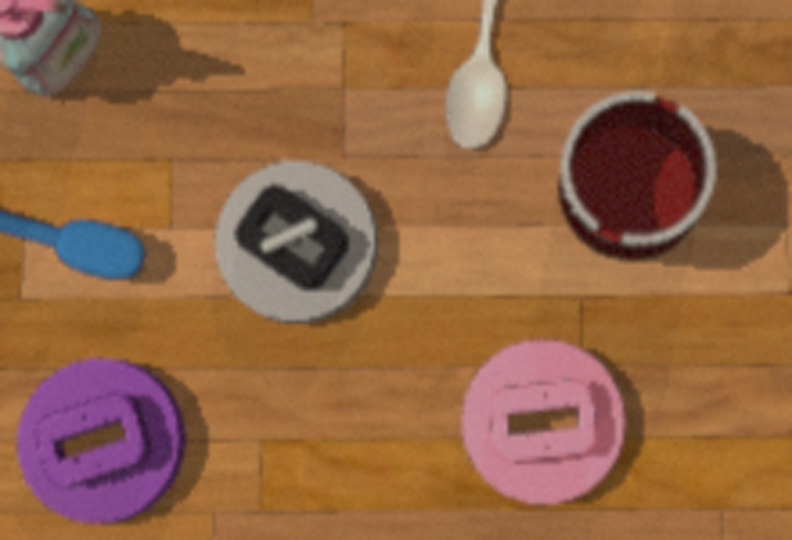

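The top view shows the grey cap at px (262,267), with its slot running upper-left to lower-right and the steel bar across it. The open red canister is at (357,248), with notches at about (365,229) and (349,266). The pink and purple caps are decoys. Next I'll get rough poses and the wrist camera offset.

Run:
```python
from h import *
s=snap('top')
f=lambda p:(180+p[0]/3.6,200+p[1]/3.6)
n=pix(s,[f((667,103)),f((610,237))],106); print('notch',n.round(1),n.mean(0).round(1),np.degrees(np.arctan2(*(n[0]-n[1])[[1,0]])))
b=pix(s,[f((262,250)),f((316,220))],58.5); print('bar',b.round(1),b.mean(0),np.degrees(np.arctan2(*(b[0]-b[1])[[1,0]])))
c=pix(s,[f((296,241))],28); print('cap',c)
w=snap('wrist'); S=robot.state(); R=Ro.from_quat(S['eef_rot']).as_matrix()
print('cam in tool',R.T@(-w['R'].T@w['t']-S['eef_pos']), (w['R']@R).round(3), w['mtx'][0,0],w['k1'])
```

```text
notch [[ 552.1 -111.4  106. ]
 [ 467.7  -74.5  106. ]] [509.9 -93.  106. ] -23.640076435290876
bar [[465.7 148.5  58.5]
 [485.  113.8  58.5]] [475.31572369 131.16787934  58.5       ] 119.01234862076349
cap [[474.58313215 130.08100423  28.        ]]
cam in tool [  72.79627293   -1.01768955 -152.3692141 ] [[-0.001  1.    -0.001]
 [-0.959 -0.001 -0.285]
 [-0.285  0.001  0.959]] 338.2106892422602 0.009050487869980106
```

Request:
{"name": "drive_tool", "arguments": {
  "commands": [
    [[27.3,-21.7,0,0,0,0,-1],[27.3,-21.7,0,0,0,0,-1],[27.3,-21.7,0,0,0,0,-1],[27.3,-21.7,0,0,0,0,-1],[27.3,-21.7,0,0,0,0,-1],[27.3,-21.7,0,0,0,0,-1],[27.3,-21.7,0,0,0,0,-1],[27.3,-21.7,0,0,0,0,-1],[27.3,-21.7,0,0,0,0,-1],[27.3,-21.7,0,0,0,0,-1],[27.3,-21.7,0,0,0,0,-1],[27.3,-21.7,0,0,0,0,-1],[27.3,-21.7,0,0,0,0,-1],[27.3,-21.7,0,0,0,0,-1],[27.3,-21.7,0,0,0,0,-1],[27.3,-21.7,0,0,0,0,-1],[0,0,0,0,0,-7,-1],[0,0,0,0,0,-7,-1],[0,0,0,0,0,-7,-1],[0,0,0,0,0,-7,-1]]
  ]
}}

```text
time_s: 2.97
eef_pos: [509.3, -92.8, 221.7]
eef_rot: [0.905, 0.426, -0.0, -0.0]
ft_force: [-1.1, -0.6, -0.1]
width: 1.002
grasp_force: 0.0
```

Request:
{"name": "drive_tool", "arguments": {
  "commands": [
    [[0,0,0,0,0,-7,-1],[0,0,0,0,0,0,-1],[0,0,0,0,0,0,-1]]
  ]
}}

```text
time_s: 3.22
eef_pos: [509.2, -93.1, 221.7]
eef_rot: [0.879, 0.476, 0.0, -0.0]
ft_force: [0.9, 0.6, -0.0]
width: 1.0
grasp_force: 0.0
```

Run:
```python
from h import *
st(); s=snap('wrist','w1.png'); np.savez('w1.npz',**s); find(s,'wrist',['canister'])
```

```text
3.22 [509.2 -93.1 221.7] [[0.547, 0.837, -0.0], [0.837, -0.547, 0.0], [0.0, -0.0, -1.0]] F [ 0.9  0.6 -0. ] w 0.9997833871964498 g 0.0
wrist canister 0.85 [ 505. -101.   45.] [321. 220.]
```

View pics/w1.png

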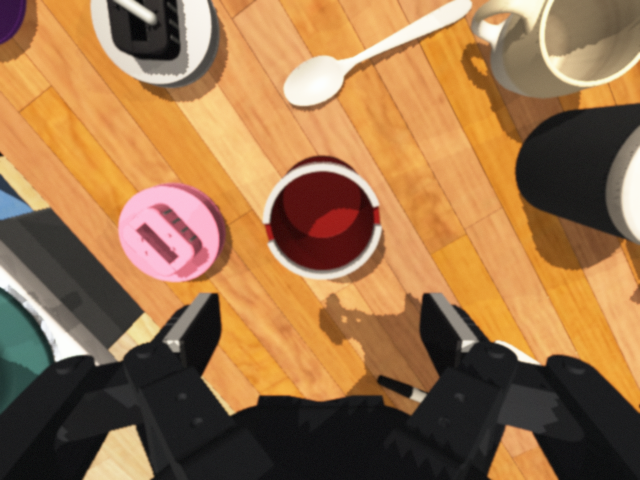

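The wrist view shows the canister rim centred near (322,220), with red notches at about (268,232) and (377,215). I'll rectify the rim plane and fit it.

```bash
cat >> h.py <<'E'
def rect(s,cx,cy,z,half=70,res=4):
    "top-down picture of plane z: col=(x-cx+half)*res, row=(y-cy+half)*res"
    g=np.arange(-half,half,1/res); X,Y=np.meshgrid(cx+g,cy+g)
    p=proj(s,np.c_[X.ravel(),Y.ravel(),np.full(X.size,z)]).astype(np.float32)
    return cv2.remap(s['img'],p[:,0].reshape(X.shape),p[:,1].reshape(X.shape),cv2.INTER_LINEAR)
from scipy.optimize import least_squares, minimize
def circ(p,r=None):
    f=lambda v:np.hypot(p[:,0]-v[0],p[:,1]-v[1])-(v[2])
    q=least_squares(f,[*p.mean(0),48],loss='soft_l1'); return q.x,np.abs(q.fun).mean()
def rim(s,cx,cy,z=110):
    I=rect(s,cx,cy,z).astype(int)
    m=((I.min(2)>115)&(I.max(2)-I.min(2)<45)).astype(np.uint8)
    n,l,stt,ce=cv2.connectedComponentsWithStats(m); 
    yy,xx=np.nonzero(m); P=np.c_[xx,yy]/4-70+[cx,cy]; r=np.hypot(*(P-[cx,cy]).T); P=P[(r<56)&(r>36)]
    f=lambda v:np.maximum(0,np.abs(np.hypot(P[:,0]-v[0],P[:,1]-v[1])-45.5)-2.3)
    q=least_squares(f,[cx,cy],loss='soft_l1'); c=q.x
    a=np.degrees(np.arctan2(*(P-c).T[::-1])); h=np.histogram(a,np.arange(-180,181,2))[0]
    print('rim',c.round(1),f(c).mean().round(2)); return c,h
E
python3 - <<'E'
from h import *
s=dict(np.load('w1.npz'))
c,h=rim(s,510,-93)
for _ in range(2): c,h=rim(s,*c)
t=np.arange(-179,180,2)
for i in np.nonzero(h<.4*np.median(h))[0]: print(t[i],h[i],end='; ')
n=pix(s,[(268,232),(377,215)],106);print(n,np.degrees(np.arctan2(*(n[1]-n[0])[[1,0]])))
cv2.imwrite('pics/r1.png',cv2.cvtColor(rect(s,*c,110),cv2.COLOR_RGB2BGR))
E
```

```text
rim [512.5 -89.9] 0.13
rim [512.5 -89.9] 0.13
rim [512.5 -89.9] 0.13
-33 0; -31 0; -29 0; -27 0; -25 0; -23 0; -21 0; -19 0; -17 0; -15 26; 147 3; 149 0; 151 0; 153 0; 155 0; 157 0; 159 0; 161 0; 163 0; 165 3; [[ 470.74629478  -72.53836653  106.        ]
 [ 553.24436096 -109.34162411  106.        ]] -24.042154312869584
```

View pics/r1.png

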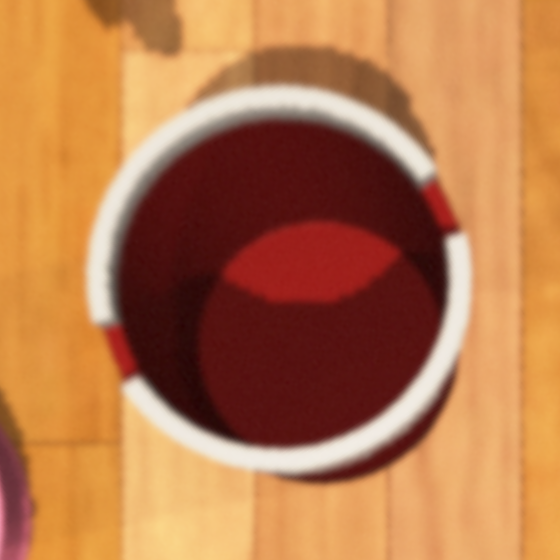

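Request:
{"name": "drive_tool", "arguments": {
  "commands": [
    [[28,-25,7,0,0,0,-1],[28,-25,7,0,0,0,-1],[28,-25,7,0,0,0,-1],[28,-25,7,0,0,0,-1],[28,-25,7,0,0,0,-1],[28,-25,7,0,0,0,-1],[0,0,0,0,0,0,-1],[0,0,0,0,0,0,-1]]
  ]
}}

```text
time_s: 3.98
eef_pos: [473.9, 131.5, 179.5]
eef_rot: [0.878, 0.478, -0.0, -0.0]
ft_force: [0.8, -0.1, -0.2]
width: 0.998
grasp_force: 0.0
```

Run:
```python
from h import *
st(); s=snap('wrist'); np.savez('w2.npz',**s); find(s,'wrist',['cap','cap_grip','crossbar'],1)
g=lambda z:cv2.cvtColor(rect(s,474,130,z),cv2.COLOR_RGB2BGR)
cv2.imwrite('pics/r2.png',cv2.resize(np.hstack([g(54),g(28)]),(800,400)))
```

```text
3.98 [473.9 131.5 179.5] [[0.542, 0.84, -0.001], [0.84, -0.542, 0.0], [0.0, -0.001, -1.0]] F [ 0.8 -0.1 -0.2] w 0.9975210817621573 g 0.0
wrist cap 0.7 [481. 136.  31.] [324. 210.]
wrist cap_grip 0.83 [483. 140.  27.] [323. 204.]
wrist crossbar 0.89 [477. 134.  61.] [323. 222.]
```

View pics/r2.png

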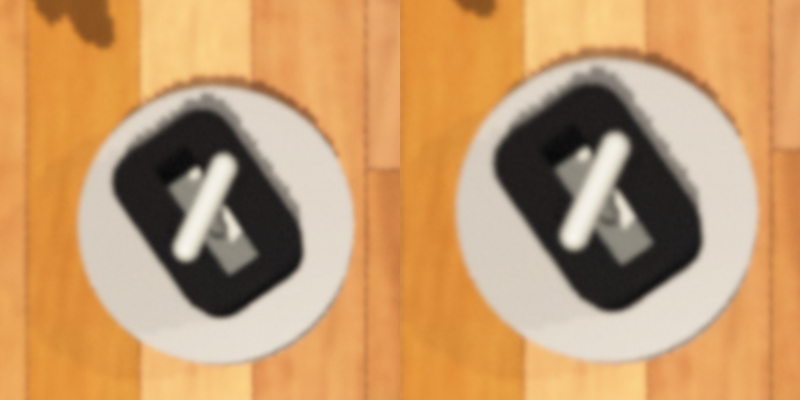

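The rectified views show the grey cap with its block at roughly 57° and the bar at roughly 119°. Now to fit them.

Run:
```python
from h import *
s=dict(np.load('w2.npz'))
def comp(z,f):
    I=rect(s,474,130,z).astype(int); m=f(I).astype(np.uint8)
    m=cv2.morphologyEx(m,cv2.MORPH_OPEN,np.ones((5,5)))
    cs=max(cv2.findContours(m,cv2.RETR_EXTERNAL,cv2.CHAIN_APPROX_NONE)[0],key=cv2.contourArea)
    return cs[:,0]/4.-70+[474,130]
sat=lambda I:I.max(2)-I.min(2)
P=comp(28,lambda I:(sat(I)<45)); print('plate',circ(P))
B=comp(54,lambda I:(I.max(2)<60)); r=cv2.minAreaRect(B.astype(np.float32)); print('block',r)
I=rect(s,474,130,58.5).astype(int);m=(I.min(2)>170)&(sat(I)<45); yy,xx=np.nonzero(m); 
P=np.c_[xx,yy]/4.-70+[474,130]
n,l,q,ce=cv2.connectedComponentsWithStats(m.astype(np.uint8))
for i in range(1,n):
    if q[i,4]>300:
        yy,xx=np.nonzero(l==i); r=cv2.minAreaRect(np.c_[xx/4-70+474,yy/4-70+130].astype(np.float32)); print('light',q[i,4],r)
print('x ang',np.degrees(np.arctan2(.84,.542)))
```

```text
plate (array([476.75525675, 133.68478975,  52.37528275]), np.float64(0.3758637648849242))
block ((477.3791809082031, 134.6903076171875), (66.68977355957031, 46.158912658691406), 55.35905456542969)
light 56346 ((480.35003662109375, 139.79998779296875), (93.91484832763672, 93.69124603271484), 26.56505012512207)
light 4207 ((476.098388671875, 133.48785400390625), (7.561631202697754, 37.925086975097656), 24.567171096801758)
light 406 ((485.7144775390625, 139.64353942871094), (9.6947021484375, 3.6950719356536865), 76.50426483154297)
x ang 57.168351062196095
```

Wrist and top estimates differ by about 4 mm along tool x. To separate out the camera's hand-eye offset, I'll turn the empty tool about 91° and look again.

Request:
{"name": "drive_tool", "arguments": {
  "commands": [
    [[0,0,0,0,0,-7,-1],[0,0,0,0,0,-7,-1],[0,0,0,0,0,-7,-1],[0,0,0,0,0,-7,-1],[0,0,0,0,0,-7,-1],[0,0,0,0,0,-7,-1],[0,0,0,0,0,-7,-1],[0,0,0,0,0,-7,-1],[0,0,0,0,0,-7,-1],[0,0,0,0,0,-7,-1],[0,0,0,0,0,-7,-1],[0,0,0,0,0,-7,-1],[0,0,0,0,0,-7,-1],[0,0,0,0,0,0,-1],[0,0,0,0,0,0,-1]]
  ]
}}

```text
time_s: 5.43
eef_pos: [474.8, 128.6, 179.7]
eef_rot: [0.278, 0.961, 0.0, -0.0]
ft_force: [0.3, 0.1, -0.2]
width: 1.0
grasp_force: 0.0
```

```bash
cat > fit.py <<'E'
from h import *
def fit(s,cx=476,cy=132):
    def comp(z,f):
        I=rect(s,cx,cy,z).astype(int); m=f(I).astype(np.uint8)
        m=cv2.morphologyEx(m,cv2.MORPH_OPEN,np.ones((5,5)))
        cs=max(cv2.findContours(m,cv2.RETR_EXTERNAL,cv2.CHAIN_APPROX_NONE)[0],key=cv2.contourArea)
        return cs[:,0]/4.-70+[cx,cy]
    sat=lambda I:I.max(2)-I.min(2)
    print('plate',circ(comp(28,lambda I:(sat(I)<45))))
    r=cv2.minAreaRect(comp(54,lambda I:(I.max(2)<60)).astype(np.float32)); print('block',r)
    I=rect(s,cx,cy,58.5).astype(int);m=(I.min(2)>170)&(sat(I)<45)
    n,l,q,ce=cv2.connectedComponentsWithStats(m.astype(np.uint8))
    for i in range(1,n):
        if 2000<q[i,4]<9000:
            yy,xx=np.nonzero(l==i); print('bar',cv2.minAreaRect(np.c_[xx/4-70+cx,yy/4-70+cy].astype(np.float32)))
E
python3 - <<'E'
from fit import *
st(); s=snap('wrist'); np.savez('w3.npz',**s)
fit(dict(np.load('w2.npz'))); fit(s)
E
```

```text
5.43 [474.8 128.6 179.7] [[-0.846, 0.533, -0.0], [0.533, 0.846, 0.0], [0.0, 0.0, -1.0]] F [ 0.3  0.1 -0.2] w 1.000322402991543 g 0.0
plate (array([476.75525675, 133.68478975,  52.37528275]), np.float64(0.3758637648849242))
block ((477.3791809082031, 134.6903076171875), (66.68977355957031, 46.158912658691406), 55.35905456542969)
bar ((476.098388671875, 133.48785400390625), (7.561631202697754, 37.925086975097656), 24.567171096801758)
plate (array([475.50413195, 133.40772957,  52.48448914]), np.float64(0.21536075795418932))
block ((474.0408935546875, 134.37918090820312), (63.82537841796875, 49.15616226196289), 55.17551040649414)
bar ((476.7877502441406, 133.58474731445312), (7.019224643707275, 37.90730667114258), 24.775142669677734)
```

Wrist hand-eye error is under 1 mm, so the cap is at about (476.3,132.9) with angle 55.2°, and the canister at about (512,-90.7) with notches at 156°. Next I turn back and descend part-way.

Request:
{"name": "drive_tool", "arguments": {
  "commands": [
    [[0,0,6.5,0,0,7.12,-1],[0,0,6.5,0,0,7.12,-1],[0,0,6.5,0,0,7.12,-1],[0,0,6.5,0,0,7.12,-1],[0,0,6.5,0,0,7.12,-1],[0,0,6.5,0,0,7.12,-1],[0,0,6.5,0,0,7.12,-1],[0,0,6.5,0,0,7.12,-1],[0,0,6.5,0,0,7.12,-1],[0,0,6.5,0,0,7.12,-1],[0,0,6.5,0,0,7.12,-1],[0,0,6.5,0,0,7.12,-1],[0,0,6.5,0,0,7.12,-1],[0,0,0,0,0,0,-1],[0,0,0,0,0,0,-1],[0,0,0,0,0,0,-1],[0,0,0,0,0,0,-1]]
  ]
}}

```text
time_s: 6.9
eef_pos: [474.8, 129.5, 95.6]
eef_rot: [0.884, 0.467, 0.0, 0.0]
ft_force: [0.1, -1.2, -0.6]
width: 1.001
grasp_force: 0.0
```

```bash
cat >> h.py <<'E'
def need(x,y,z=None,yaw=None):
    S=st(); R=Ro.from_quat(S['eef_rot']).as_matrix(); p=np.array(S['eef_pos'])
    print('tool shift',(R.T@(np.array([x,y,p[2] if z is None else z])-p)).round(1),'xang',np.degrees(np.arctan2(R[1,0],R[0,0])).round(1))
E
python3 - <<'E'
from h import *
print(robot.tip_extent); need(476.3,132.9,50)
s=snap('wrist','w4.png'); np.savez('w4.npz',**s)
E
```

```text
19.0
6.9 [474.8 129.5  95.6] [[0.564, 0.826, 0.001], [0.826, -0.564, 0.0], [0.0, 0.0, -1.0]] F [ 0.1 -1.2 -0.6] w 1.0012186699066759 g 0.0
tool shift [ 3.6 -0.7 45.6] xang 55.7
```

View pics/w4.png

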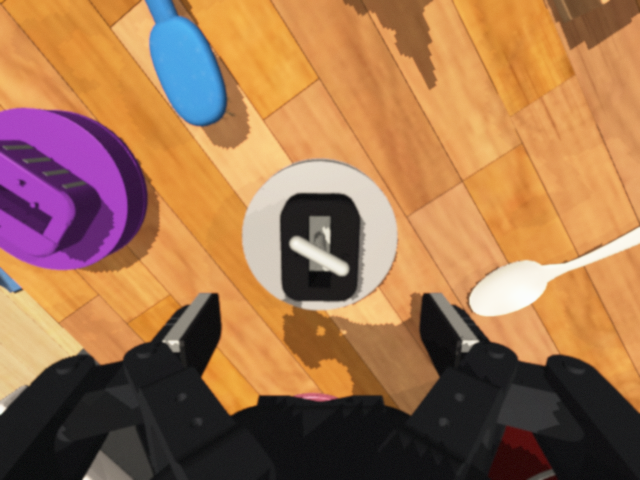

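Request:
{"name": "drive_tool", "arguments": {
  "commands": [
    [[3.6,-0.7,0,0,0,0.5,-1],[0,0,11.4,0,0,0,-1],[0,0,11.4,0,0,0,-1],[0,0,11.4,0,0,0,-1],[0,0,11.4,0,0,0,-1],[0,0,0,0,0,0,-1],[0,0,0,0,0,0,-1],[0,0,0,0,0,0,-0.3],[0,0,0,0,0,0,-0.1],[0,0,0,0,0,0,0.1],[0,0,0,0,0,0,0.3],[0,0,0,0,0,0,0.6],[0,0,0,0,0,0,1],[0,0,0,0,0,0,1],[0,0,0,0,0,0,1],[0,0,0,0,0,0,1]]
  ],
  "force": 60
}}

```text
time_s: 8.28
eef_pos: [477.4, 132.8, 52.1]
eef_rot: [0.887, 0.462, 0.001, 0.001]
ft_force: [-11.3, -8.0, 53.1]
width: 0.001
grasp_force: 26.8
```

Run:
```python
from h import *
need(476.3,132.9,50)
```

```text
8.28 [477.4 132.8  52.1] [[0.573, 0.819, 0.003], [0.819, -0.573, -0.001], [0.001, 0.003, -1.0]] F [-11.3  -8.   53.1] w 0.0010421221385296044 g 26.82326316833496
tool shift [-0.6 -1.   2.1] xang 55.0
```

Run:
```python
from h import *
w=snap('wrist')['img']; a=snap('scene')['img']; t=snap('top')['img']
f=lambda i,r:cv2.resize(i[r[0]:r[1],r[2]:r[3]],(390,293))
cv2.imwrite('pics/m1.png',np.vstack([np.hstack([cv2.resize(w,(390,293)),f(a,(180,300,190,350))]),np.hstack([f(t,(210,330,190,350)),f(w,(200,440,160,480))])])[:,:,::-1])
```

```text
(no output)
```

View pics/m1.png

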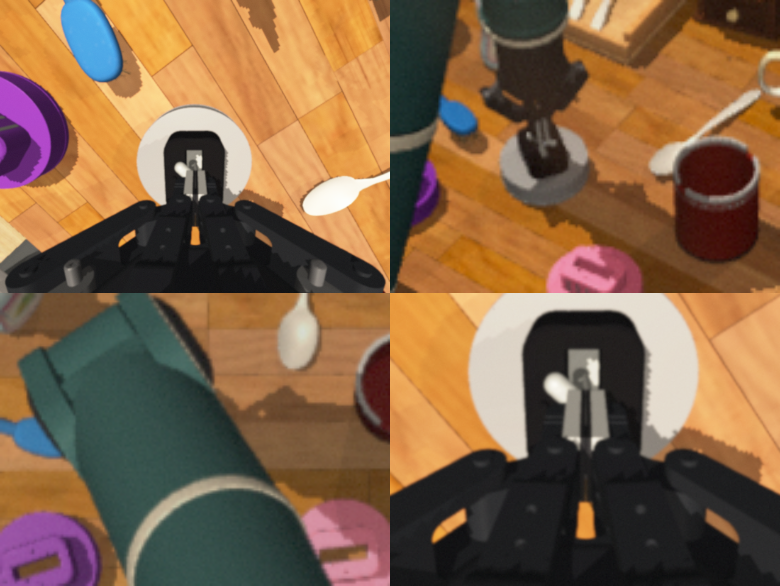

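The fingers have shut above the block instead of pinching it: the tips sit mid-block near wrist px (320,275). I'll use that to find where the tips actually are relative to the TCP.

Run:
```python
from h import *
S=st(); R=Ro.from_quat(S['eef_rot']).as_matrix(); s=snap('wrist')
for d in(-20,-10,0,5,10,15,19): print(d,proj(s,np.array(S['eef_pos'])+R@[0,0,d]).round(0))
w=dict(np.load('w4.npz'));
for d in(-20,-10,0,6,10,19): print('open',d,proj(w,np.array([474.8,129.5,95.6])+Ro.from_quat([.884,.467,0,0]).as_matrix()@[0,50,d]).round(0), proj(w,np.array([474.8,129.5,95.6])+Ro.from_quat([.884,.467,0,0]).as_matrix()@[0,42,d]).round(0))
```

```text
8.43 [477.5 132.8  52.1] [[0.573, 0.819, 0.003], [0.819, -0.573, -0.001], [0.001, 0.003, -1.0]] F [-12.4  -8.   53.4] w -0.0014203395667067675 g 26.766190230846405
-20 [[322. 309.]]
-10 [[322. 299.]]
0 [[321. 289.]]
5 [[321. 285.]]
10 [[321. 281.]]
15 [[321. 277.]]
19 [[321. 274.]]
open -20 [[436. 309.]] [[418. 309.]]
open -10 [[429. 299.]] [[412. 299.]]
open 0 [[423. 289.]] [[407. 289.]]
open 6 [[419. 284.]] [[404. 284.]]
open 10 [[417. 281.]] [[402. 281.]]
open 19 [[413. 274.]] [[398. 274.]]
```

Request:
{"name": "drive_tool", "arguments": {
  "commands": [
    [[0,0,-10,0,0,0,1],[0,0,-15,0,0,0,1],[0,0,-15,0,0,0,1],[0,0,0,0,0,0,1],[0,0,0,0,0,0,1]]
  ]
}}

```text
time_s: 8.9
eef_pos: [476.4, 132.8, 90.1]
eef_rot: [0.887, 0.462, 0.001, 0.0]
ft_force: [0.3, 0.4, -0.5]
width: 0.0
grasp_force: 0.0
```

Run:
```python
from h import *
S=st(); R=Ro.from_quat(S['eef_rot']).as_matrix(); s=snap('wrist')
for x in(0,11): print(x,[(d,proj(s,np.array(S['eef_pos'])+R@[x,0,d]).round(0)[0,1]) for d in(-30,-20,-10,0,10,19)])
w=dict(np.load('w4.npz'))
for x in(0,11): print('open',x,[(d,proj(w,np.array([474.8,129.5,95.6])+Ro.from_quat([.884,.467,0,0]).as_matrix()@[x,43,d]).round(0)[0]) for d in(-30,-20,-10,0,10)])
o=w['img']; i=s['img']
cv2.imwrite('pics/m2.png',np.hstack([cv2.resize(o[180:480,160:480],(400,375)),cv2.resize(i[180:480,160:480],(400,375))])[:,:,::-1])
```

```text
8.9 [476.4 132.8  90.1] [[0.573, 0.819, 0.002], [0.819, -0.573, 0.0], [0.001, 0.001, -1.0]] F [ 0.3  0.4 -0.5] w 0.00033450308516133 g 0.0
0 [(-30, np.float64(322.0)), (-20, np.float64(310.0)), (-10, np.float64(299.0)), (0, np.float64(289.0)), (10, np.float64(281.0)), (19, np.float64(274.0))]
11 [(-30, np.float64(297.0)), (-20, np.float64(286.0)), (-10, np.float64(277.0)), (0, np.float64(269.0)), (10, np.float64(261.0)), (19, np.float64(255.0))]
open 0 [(-30, array([427., 321.])), (-20, array([420., 309.])), (-10, array([414., 299.])), (0, array([409., 289.])), (10, array([404., 281.]))]
open 11 [(-30, array([430., 297.])), (-20, array([422., 286.])), (-10, array([416., 277.])), (0, array([410., 269.])), (10, array([405., 261.]))]
```

View pics/m2.png

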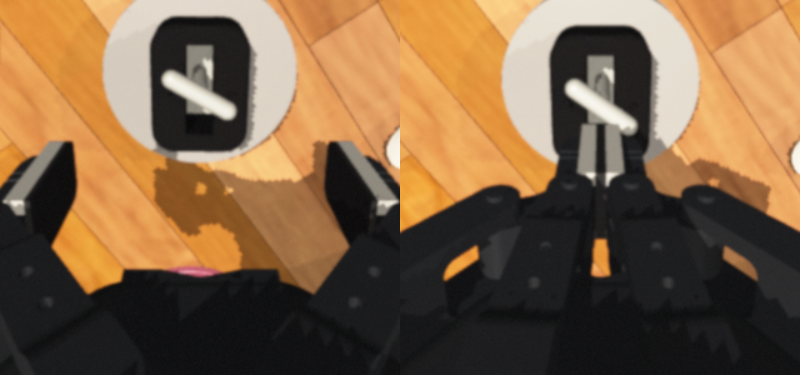

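The true fingertips are about 11 mm behind the reported TCP when shut and about 24 mm behind when open. That agrees with the contact on the bar top at z=63. The cap and lid look undisturbed. I'll open and re-fit.

Request:
{"name": "drive_tool", "arguments": {
  "commands": [
    [[0,0,0,0,0,0,-1],[0,0,0,0,0,0,-1],[0,0,0,0,0,0,-1],[0,0,0,0,0,0,-1],[0,0,0,0,0,0,-1],[0,0,0,0,0,0,-1]]
  ]
}}

```text
time_s: 9.45
eef_pos: [475.9, 132.9, 89.5]
eef_rot: [0.887, 0.462, -0.0, -0.0]
ft_force: [-0.4, -2.2, -0.3]
width: 0.848
grasp_force: 0.0
```

Run:
```python
from fit import *
fit(dict(np.load('w4.npz'))); s=snap('wrist'); fit(s); need(476.3,132.9,16)
```

```text
plate (array([476.69232244, 133.92559965,  52.47631539]), np.float64(0.38988577349939507))
block ((477.736328125, 135.39401245117188), (68.02665710449219, 46.519813537597656), 55.15427017211914)
bar ((475.0999755859375, 132.9499969482422), (9.11451530456543, 38.27398681640625), 24.77513885498047)
plate (array([476.71280713, 134.00833626,  52.55477817]), np.float64(0.47740959332544103))
block ((477.8504638671875, 135.57064819335938), (68.62687683105469, 46.499813079833984), 55.145545959472656)
bar ((475.9967956542969, 132.70782470703125), (7.697412014007568, 38.66273880004883), 18.199167251586914)
9.5 [475.9 132.9  89.5] [[0.573, 0.82, -0.0], [0.82, -0.573, 0.0], [-0.0, -0.0, -1.0]] F [ 0.8 -0.3  0.3] w 0.9266763227731439 g 0.0
tool shift [ 0.2  0.3 73.5] xang 55.0
```

Run:
```python
from fit import *
st(); s=snap('wrist'); fit(s)
a=rect(dict(np.load('w4.npz')),476,133,58.5,35,11); b=rect(s,476,133,58.5,35,11)
cv2.imwrite('pics/m3.png',np.hstack([cv2.resize(a,(400,400)),cv2.resize(b,(400,400))])[:,:,::-1])
```

```text
9.5 [475.9 132.9  89.5] [[0.573, 0.82, -0.0], [0.82, -0.573, 0.0], [-0.0, -0.0, -1.0]] F [ 0.8 -0.3  0.3] w 0.9266763227731439 g 0.0
plate (array([476.7129779 , 134.00993411,  52.55609209]), np.float64(0.4855915414895703))
block ((477.8504943847656, 135.57061767578125), (68.62687683105469, 46.46317672729492), 55.145545959472656)
bar ((476.00390625, 132.71035766601562), (7.594536304473877, 38.50836181640625), 18.121862411499023)
```

View pics/m3.png

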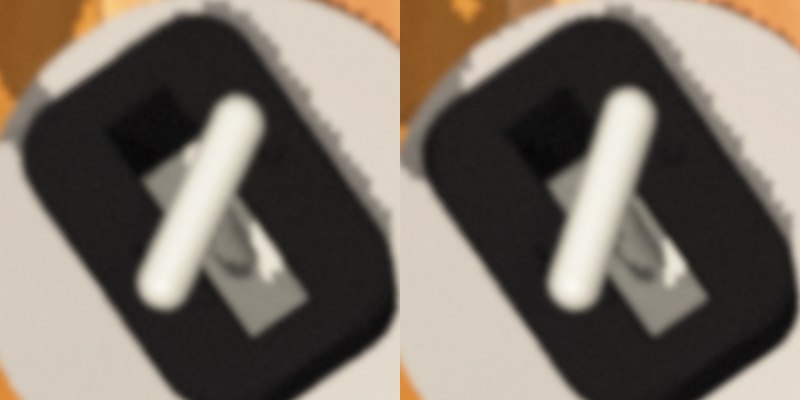

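The bar has turned about 6.5° off its cradle, to 108° instead of 115°. I'll square it by pinching it lightly with the tool aligned to 115°.

Request:
{"name": "drive_tool", "arguments": {
  "commands": [
    [[0,0,0,0,0,-6.69,-1],[0,0,0,0,0,-6.69,-1],[0,0,0,0,0,-6.69,-1],[0,0,0,0,0,-6.69,-1],[0,0,0,0,0,-6.69,-1],[0,0,0,0,0,-6.69,-1],[0,0,0,0,0,-6.69,-1],[0,0,0,0,0,-6.69,-1],[0,0,0,0,0,-6.69,-1],[0,0,11,0,0,0,-0.5],[0,0,11,0,0,0,-0.2],[0,0,11,0,0,0,0],[0,0,11,0,0,0,0.2],[0,0,0,0,0,0,0.4],[0,0,0,0,0,0,0.6],[0,0,0,0,0,0,0.7],[0,0,0,0,0,0,0.8],[0,0,0,0,0,0,0.9],[0,0,0,0,0,0,0.9],[0,0,0,0,0,0,0.9]]
  ],
  "force": 20
}}

```text
time_s: 11.22
eef_pos: [475.8, 132.8, 45.4]
eef_rot: [0.536, 0.844, -0.0, -0.0]
ft_force: [0.7, -0.4, -2.5]
width: 0.092
grasp_force: 20.6
```

Run:
```python
from h import *
need(476.3,132.9,45.5)
```

```text
11.22 [475.8 132.8  45.4] [[-0.426, 0.905, -0.0], [0.905, 0.426, -0.0], [0.0, -0.0, -1.0]] F [ 0.7 -0.4 -2.5] w 0.09249660814055236 g 20.633068084716797
tool shift [-0.1  0.5 -0.1] xang 115.2
```

Request:
{"name": "drive_tool", "arguments": {
  "commands": [
    [[0,0,0,0,0,0,0.7],[0,0,0,0,0,0,0.3],[0,0,0,0,0,0,-0.3],[0,0,-15,0,0,0,-1],[0,0,-15,0,0,0,-1],[0,0,-15,0,0,6.69,-1],[0,0,0,0,0,6.69,-1],[0,0,0,0,0,6.69,-1],[0,0,0,0,0,6.69,-1],[0,0,0,0,0,6.69,-1],[0,0,0,0,0,6.69,-1],[0,0,0,0,0,6.69,-1],[0,0,0,0,0,6.69,-1],[0,0,0,0,0,6.69,-1],[0,0,0,0,0,0,-1],[0,0,0,0,0,0,-1]]
  ]
}}

```text
time_s: 12.55
eef_pos: [476.0, 133.1, 90.7]
eef_rot: [0.886, 0.464, 0.0, 0.0]
ft_force: [-0.0, -0.8, -0.3]
width: 0.999
grasp_force: 0.0
```

Run:
```python
from fit import *
s=snap('wrist'); fit(s); np.savez('w5.npz',**s); need(476.3,132.9,16)
```

```text
plate (array([476.71232213, 134.04526657,  52.55236762]), np.float64(0.4731269833898722))
block ((477.8813171386719, 135.66297912597656), (68.35211944580078, 46.51813507080078), 55.145545959472656)
bar ((475.9139404296875, 132.21017456054688), (7.599143028259277, 38.30726623535156), 24.829345703125)
12.6 [476.  133.   90.6] [[0.569, 0.822, 0.0], [0.822, -0.569, -0.0], [-0.0, 0.0, -1.0]] F [0.2 0.  0.5] w 0.9985720088704152 g 0.0
tool shift [ 0.1  0.3 74.6] xang 55.3
```

Request:
{"name": "drive_tool", "arguments": {
  "commands": [
    [[0,0.3,15,0,0,0,-1],[0,0,15,0,0,0,-1],[0,0,15,0,0,0,-1],[0,0,15,0,0,0,-1],[0,0,14.5,0,0,0,-1],[0,0,0,0,0,0,-1],[0,0,0,0,0,0,-0.6],[0,0,0,0,0,0,-0.3],[0,0,0,0,0,0,-0.1],[0,0,0,0,0,0,0.1],[0,0,0,0,0,0,0.4],[0,0,0,0,0,0,1],[0,0,0,0,0,0,1],[0,0,0,0,0,0,1]]
  ],
  "force": 70
}}

```text
time_s: 13.77
eef_pos: [476.7, 132.8, 17.3]
eef_rot: [0.887, 0.462, 0.001, 0.0]
ft_force: [-4.4, -1.4, 12.8]
width: 0.548
grasp_force: 70.9
```

Run:
```python
from h import *
need(476.3,132.9,16)
```

```text
13.77 [476.7 132.8  17.3] [[0.573, 0.82, 0.001], [0.82, -0.573, 0.0], [0.001, 0.001, -1.0]] F [-4.4 -1.4 12.8] w 0.5477192766031111 g 70.93788396567106
tool shift [-0.2 -0.4  1.3] xang 55.1
```

Request:
{"name": "drive_tool", "arguments": {
  "commands": [
    [[0,0,-4,0,0,0,1],[0,0,-8,0,0,0,1],[0,0,-12,0,0,0,1],[0,0,-16,0,0,0,1],[0,0,-16,0,0,0,1],[0,0,-16,0,0,0,1],[0,0,-16,0,0,0,1],[0,0,-16,0,0,0,1],[0,0,-16,0,0,0,1],[0,0,-12,0,0,0,1],[0,0,-8,0,0,0,1],[0,0,-6,0,0,0,1],[0,0,-4,0,0,0,1],[0,0,0,0,0,0,1],[0,0,0,0,0,0,1]]
  ]
}}

```text
time_s: 15.02
eef_pos: [476.0, 132.6, 165.8]
eef_rot: [0.887, 0.462, -0.0, -0.0]
ft_force: [-0.1, 0.5, -4.6]
width: 0.547
grasp_force: 73.0
```

Run:
```python
from h import *
need(512,-90.7)
s=snap('wrist','w6.png'); np.savez('w6.npz',**s)
b=snap('scene')
cv2.imwrite('pics/m4.png',np.hstack([cv2.resize(s['img'][130:430,160:480],(400,375)),cv2.resize(b['img'][130:280,180:340],(400,375))])[:,:,::-1])
```

```text
15.02 [476.  132.6 165.8] [[0.573, 0.82, -0.0], [0.82, -0.573, -0.0], [-0.0, -0.0, -1.0]] F [-0.1  0.5 -4.6] w 0.5471060485385977 g 72.96441558748484
tool shift [-162.4  157.4    0. ] xang 55.0
```

View pics/m4.png

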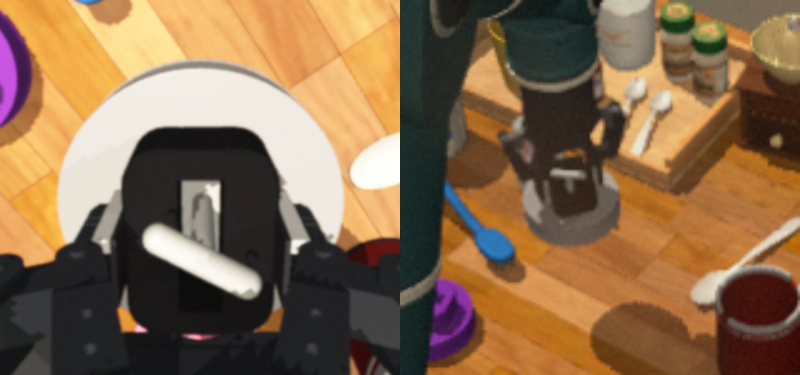

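The cap is up with the lid hanging in it. The wrist force change of 4.6 N matches the weight of both, and the bar lies across the slot. I'll measure the bar in the grasp numerically.

```bash
cat >> fit.py <<'E'
def held(s,zb,cx,cy):
    I=rect(s,cx,cy,zb,35,8).astype(int);m=(I.min(2)>150)&(I.max(2)-I.min(2)<45)
    n,l,q,ce=cv2.connectedComponentsWithStats(m.astype(np.uint8))
    for i in range(1,n):
        yy,xx=np.nonzero(l==i); r=cv2.minAreaRect(np.c_[xx/8-35+cx,yy/8-35+cy].astype(np.float32))
        if q[i,4]>1500: print('bar',q[i,4],r)
    cs=cv2.findContours((rect(s,cx,cy,zb-4.5,70).max(2)<60).astype(np.uint8),0,1)[0]
E
python3 - <<'E'
from fit import *
held(dict(np.load('w6.npz')),207,476,132.6)
held(dict(np.load('w5.npz')),58.5,476,132.6)
E
```

```text
bar 21700 ((475.3780822753906, 131.86434936523438), (9.388203620910645, 39.62389373779297), 24.96278190612793)
bar 2573 ((507.875, 140.97500610351562), (22.25, 6.0), 90.0)
bar 1782 ((491.0439453125, 147.55101013183594), (9.987238883972168, 4.747021198272705), 80.53767395019531)
bar 3306 ((507.8083190917969, 164.8768310546875), (7.989993095397949, 16.004392623901367), 46.58235549926758)
bar 6015 ((458.7349853515625, 165.78213500976562), (26.662412643432617, 7.03555965423584), 11.784749031066895)
bar 41056 ((488.3825378417969, 114.7681655883789), (71.13867950439453, 36.1600456237793), 28.74273109436035)
bar 19766 ((475.9930419921875, 132.2498016357422), (8.760190963745117, 39.0142707824707), 24.0502872467041)
bar 40413 ((448.68621826171875, 153.80917358398438), (48.81134796142578, 21.661537170410156), 54.7151985168457)
bar 1952 ((488.0950927734375, 142.8428497314453), (10.813769340515137, 4.602377414703369), 83.11827850341797)
bar 5925 ((502.9375, 160.47500610351562), (14.0, 15.875), 90.0)
```

Request:
{"name": "drive_tool", "arguments": {
  "commands": [
    [[-4,4,0,0,0,0,1],[-8,8,0,0,0,0,1],[-13.8,13.3,0,0,0,0,1],[-13.8,13.3,0,0,0,0,1],[-13.8,13.3,0,0,0,0,1],[-13.8,13.3,0,0,0,0,1],[-13.8,13.3,0,0,0,0,1],[-13.8,13.3,0,0,0,0,1],[-13.8,13.3,0,0,0,0,1],[-13.8,13.3,0,0,0,0,1],[-13.8,13.3,0,0,0,0,1],[-13.8,13.3,0,0,0,0,1],[-8,8,0,0,0,0,1],[-4,4,0,0,0,0,1],[0,0,0,0,0,0,1]]
  ]
}}

```text
time_s: 16.37
eef_pos: [512.0, -90.9, 165.8]
eef_rot: [0.887, 0.461, -0.0, -0.0]
ft_force: [0.0, 0.5, -4.8]
width: 0.544
grasp_force: 73.0
```

Request:
{"name": "drive_tool", "arguments": {
  "commands": [
    [[0,0,0,0,0,-2,1],[0,0,0,0,0,-4,1],[0,0,0,0,0,-6,1],[0,0,0,0,0,-6,1],[0,0,0,0,0,-6,1],[0,0,0,0,0,-6,1],[0,0,0,0,0,-6,1],[0,0,0,0,0,-3,1],[0,0,0,0,0,-2,1],[0,0,0,0,0,0,1],[0,0,0,0,0,0,1]]
  ]
}}

```text
time_s: 17.28
eef_pos: [512.0, -89.1, 166.0]
eef_rot: [0.669, 0.743, 0.0, -0.0]
ft_force: [0.2, -0.1, -5.2]
width: 0.549
grasp_force: 73.0
```

Run:
```python
from fit import *
need(511.9,-89.7); s=snap('wrist'); np.savez('w7.npz',**s); held(s,207,511.9,-89.7)
t=snap('top'); np.savez('t7.npz',**t)
```

```text
17.28 [512.  -89.1 166. ] [[-0.105, 0.994, -0.0], [0.994, 0.105, 0.0], [0.0, -0.0, -1.0]] F [ 0.2 -0.1 -5.2] w 0.5485418080706463 g 72.96228624880314
tool shift [-0.6 -0.2 -0. ] xang 96.0
bar 19242 ((512.2977905273438, -89.75287628173828), (9.332648277282715, 38.6703987121582), 65.79076385498047)
bar 3106 ((506.1651916503906, -71.98241424560547), (16.317516326904297, 6.402976989746094), 70.75812530517578)
bar 12807 ((483.3999938964844, -66.94999694824219), (24.249996185302734, 13.0), 90.0)
bar 13866 ((537.6500244140625, -65.19999694824219), (20.749996185302734, 18.25), 90.0)
```

Request:
{"name": "drive_tool", "arguments": {
  "commands": [
    [[0,0,4,0,0,0,1],[0,0,8,0,0,0,1],[0,0,8,0,0,0,1],[0,0,8,0,0,0,1],[0,0,8,0,0,0,1],[0,0,5,0,0,0,1],[0,0,3,0,0,0,1],[0,0,0,0,0,0,1]]
  ]
}}

```text
time_s: 18.05
eef_pos: [511.8, -89.9, 121.3]
eef_rot: [0.669, 0.743, -0.0, -0.001]
ft_force: [0.1, -0.5, -5.3]
width: 0.55
grasp_force: 73.0
```

Request:
{"name": "drive_tool", "arguments": {
  "commands": [
    [[0,0,1.5,0,0,0,1],[0,0,1.5,0,0,0,1],[0,0,1.5,0,0,0,1],[0,0,1.5,0,0,0,1],[0,0,0,0,0,0,1],[0,0,0,0,0,0,1]]
  ]
}}

```text
time_s: 18.55
eef_pos: [512.1, -90.0, 116.1]
eef_rot: [0.669, 0.743, 0.0, -0.0]
ft_force: [0.7, -0.0, -4.8]
width: 0.551
grasp_force: 73.0
```

Request:
{"name": "drive_tool", "arguments": {
  "commands": [
    [[0,0,1.5,0,0,0,1],[0,0,1.5,0,0,0,1],[0,0,1.5,0,0,0,1],[0,0,0,0,0,0,1],[0,0,0,0,0,0,1]]
  ]
}}

```text
time_s: 18.97
eef_pos: [512.1, -90.0, 111.6]
eef_rot: [0.669, 0.743, 0.0, -0.0]
ft_force: [0.5, 0.4, -2.9]
width: 0.551
grasp_force: 73.0
```

Request:
{"name": "drive_tool", "arguments": {
  "commands": [
    [[0,0,1,0,0,0,1],[0,0,1,0,0,0,1],[0,0,1,0,0,0,1],[0,0,0,0,0,0,1],[0,0,0,0,0,0,1]]
  ]
}}

```text
time_s: 19.38
eef_pos: [512.0, -90.0, 108.5]
eef_rot: [0.669, 0.743, -0.0, -0.0]
ft_force: [-1.0, -0.1, -3.1]
width: 0.547
grasp_force: 73.0
```

Request:
{"name": "drive_tool", "arguments": {
  "commands": [
    [[0,0,0.7,0,0,0,1],[0,0,0.7,0,0,0,1],[0,0,0,0,0,0,1],[0,0,0,0,0,0,1]]
  ]
}}

```text
time_s: 19.72
eef_pos: [512.2, -90.0, 107.4]
eef_rot: [0.669, 0.743, 0.0, 0.0]
ft_force: [-2.0, 0.2, 2.9]
width: 0.546
grasp_force: 73.9
```

Request:
{"name": "drive_tool", "arguments": {
  "commands": [
    [[0,0,0.6,0,0,0,1],[0,0,0,0,0,0,1],[0,0,0,0,0,0,1]]
  ]
}}

```text
time_s: 19.97
eef_pos: [512.3, -90.0, 107.3]
eef_rot: [0.669, 0.743, -0.0, 0.0]
ft_force: [-6.5, 0.4, 15.3]
width: 0.543
grasp_force: 75.5
```

Request:
{"name": "drive_tool", "arguments": {
  "commands": [
    [[0,0,-0.5,0,0,0,1],[0,0,0,0,0,0,1],[0,0,0,0,0,0,1]]
  ]
}}

```text
time_s: 20.22
eef_pos: [512.2, -90.0, 107.3]
eef_rot: [0.669, 0.743, 0.0, 0.0]
ft_force: [-3.8, -0.1, 7.2]
width: 0.545
grasp_force: 74.5
```

Run:
```python
from fit import *
need(512,-90.7); s=snap('wrist'); np.savez('w8.npz',**s); held(s,154.5,512,-90.7)
```

```text
20.22 [512.2 -90.  107.3] [[-0.105, 0.994, 0.0], [0.994, 0.105, -0.0], [-0.0, 0.0, -1.0]] F [-3.8 -0.1  7.2] w 0.5445839857843117 g 74.48332004249096
tool shift [-0.6 -0.3  0. ] xang 96.0
bar 17228 ((509.18280029296875, -89.21038818359375), (9.30729866027832, 31.335901260375977), 65.77225494384766)
bar 11920 ((483.5625, -68.01249694824219), (13.124998092651367, 24.37499237060547), 0.0)
bar 4121 ((508.375, -71.26249694824219), (16.874996185302734, 7.75), 90.0)
bar 12640 ((537.8125, -66.01249694824219), (20.374996185302734, 18.125), 90.0)
```

Request:
{"name": "drive_tool", "arguments": {
  "commands": [
    [[0,0,-0.3,0,0,-1,1],[0,0,0,0,0,-3,1],[0,0,0,0,0,-5,1],[0,0,0,0,0,-5,1],[0,0,0,0,0,-5,1],[0,0,0,0,0,-5,1],[0,0,0,0,0,-5,1],[0,0,0,0,0,-5,1],[0,0,0,0,0,-5,1],[0,0,0,0,0,-5,1],[0,0,0,0,0,-5,1],[0,0,0,0,0,-5,1],[0,0,0,0,0,-3,1],[0,0,0,0,0,-1.8,1],[0,0,0,0,0,-1,1],[0,0,0,0,0,0,1],[0,0,0,0,0,0,1],[0,0,0,0,0,0,1]]
  ]
}}

```text
time_s: 21.77
eef_pos: [512.1, -90.0, 107.4]
eef_rot: [0.21, 0.978, 0.0, 0.0]
ft_force: [1.1, -1.4, -0.3]
width: 0.546
grasp_force: 73.7
```

Run:
```python
from fit import *
need(512,-90.7); s=snap('wrist'); np.savez('w9.npz',**s); held(s,154.5,512,-90.7)
# slot/block outline in rectified block-top plane
I=rect(s,512,-90.7,144,45,8); m=(I.max(2)<60).astype(np.uint8)
l=cv2.createLineSegmentDetector().detect(cv2.cvtColor(I,cv2.COLOR_RGB2GRAY))[0][:,0]
L=np.hypot(l[:,2]-l[:,0],l[:,3]-l[:,1])
for i in np.argsort(-L)[:14]: a=l[i]/8-45+[512,-90.7]*2; print(a.round(1),(L[i]/8).round(1),np.degrees(np.arctan2(a[3]-a[1],a[2]-a[0])).round(1)%180)
```

```text
21.77 [512.1 -90.  107.4] [[-0.912, 0.41, 0.0], [0.41, 0.912, 0.0], [-0.0, 0.0, -1.0]] F [ 1.1 -1.4 -0.3] w 0.546018606582815 g 73.70622776448727
tool shift [-0.2 -0.7 -0. ] xang 155.8
bar 13888 ((513.1201782226562, -91.5107650756836), (8.728372573852539, 40.29571533203125), 59.96955108642578)
bar 4738 ((490.5625, -59.20000076293945), (6.75, 27.125), 90.0)
[517.6 -87.  540.7 -97.6] 25.4 155.4
[ 536.5 -106.4  514.3  -96.4] 24.3 155.8
[480.3 -62.9 471.2 -83.1] 22.1 65.9
[500.1 -57.9 484.7 -58.5] 15.4 2.5
[ 471.3  -89.8  480.6 -101. ] 14.6 129.7
[526.1 -52.3 511.9 -53.6] 14.3 5.400000000000006
[514.3 -96.4 501.6 -90.4] 14.0 154.7
[ 495.1 -118.6  486.5 -108.3] 13.4 129.6
[493.2 -74.4 505.3 -80. ] 13.4 155.4
[509.9 -57.3 523.2 -56.9] 13.3 2.1
[ 486.3 -114.1  493.4 -123.8] 12.0 126.2
[ 470.1  -89.1  469.9 -100.6] 11.6 88.8
[520.  -62.2 508.7 -61.8] 11.4 178.1
[488.5 -84.7 493.  -74.7] 10.9 65.8
```

Run:
```python
from fit import *
for f in('w8.npz','w9.npz'):
    s=dict(np.load(f)); I=rect(s,512,-90.7,154.5,30,4).astype(int)
    for th in(150,180,200,215):
        m=((I.min(2)>th)&(I.max(2)-I.min(2)<45)).astype(np.uint8); n,l,q,ce=cv2.connectedComponentsWithStats(m); 
        i=1+np.argmin([np.hypot(*(c-120)) if a>300 else 1e9 for c,a in zip(ce[1:],q[1:,4])]); yy,xx=np.nonzero(l==i)
        v=np.linalg.svd(np.c_[xx-xx.mean(),yy-yy.mean()],full_matrices=False)[2][0]
        print(f,th,len(xx),xx.mean()/4-30+512,yy.mean()/4-30-90.7,np.degrees(np.arctan2(v[1],v[0]))%180)
    g=I.min(2)[::5,::3]
    for r in g: print(''.join(' .:-=+*#%@'[min(9,v//26)] for v in r))
```

```text
w8.npz 150 4305 509.06533101045295 -89.19558652729384 155.3120098526093
w8.npz 180 3694 509.03498917162966 -89.4571737953438 155.75512547079464
w8.npz 200 3094 509.02432126696834 -89.74726890756303 155.97304230059052
w8.npz 215 2418 508.93982630272956 -90.00303970223325 155.79849921059645
:..............    ........................................                 ....
:.............     ........................................                .....
..............           .   .............................                 .....
..............    . ......             .  ................                 .....
.............  ........................ .              ..                  .....
.............  .....................  ...............  .                   .....
...................................   ..................  .   ..           .....
............:::::::::.........        ..........................           .....
............:::::::..                                ..........            .....
...........::::::..                                        .... ...        .....

[... 6550 characters left out ...]
....          .              .:=*#**+=--:...........
................................                         ....  .................
................................  .                         ....................
................................                        ........................
 ...............................                     ......  ...................
 ..............................                  .........    ..................
  ..............................              .......          .............:::.
   ............................           ...:-=-.  .           ................
    ...................................::::-++++=:....           .... ..........
```

Run:
```python
from fit import *
s=dict(np.load('w9.npz'))
for z in(154.5,):
    I=rect(s,512,-90.7,z,30,8)
    l=cv2.createLineSegmentDetector().detect(cv2.cvtColor(I,cv2.COLOR_RGB2GRAY))[0][:,0]; L=np.hypot(l[:,2]-l[:,0],l[:,3]-l[:,1])
    u=np.array([-np.sin(np.radians(155.8)),np.cos(np.radians(155.8))])
    for i in np.argsort(-L)[:10]:
        a=l[i]/8-30+[512,-90.7]*2; print(a.round(1),(L[i]/8).round(1),np.degrees(np.arctan2(a[3]-a[1],a[2]-a[0])).round(1)%180,'off',(((a[:2]+a[2:])/2-[512,-90.7])@u).round(1))
```

```text
[ 528.5 -102.2  508.6  -93.3] 21.8 155.9 off 3.8
[511.3 -84.7 530.5 -93.4] 21.1 155.6 off -5.2
[508.6 -93.3 496.8 -87.8] 13.0 154.8 off 3.6
[496.4 -87.8 484.9 -82.7] 12.5 155.7 off 3.8
[513.3 -62.  500.8 -61.4] 12.5 177.0 off -24.4
[489.4 -73.3 500.6 -78.4] 12.3 155.4 off -6.6
[ 490.7 -113.3  482.8 -103.9] 12.3 129.6 off 26.7
[ 482.9 -109.6  489.1 -118. ] 10.4 126.3 off 31.7
[ 484.8 -100.1  492.  -107.5] 10.3 134.3 off 21.6
[484.7 -82.2 488.7 -73.3] 9.8 65.8 off -1.4
```

Bar edges and slot both lie at about 155.7°, and the bar is centred in the slot. Lifting gently.

Request:
{"name": "drive_tool", "arguments": {
  "commands": [
    [[0,0,-1,0,0,0,1],[0,0,-2,0,0,0,1],[0,0,-2,0,0,0,1],[0,0,-2,0,0,0,1],[0,0,0,0,0,0,1],[0,0,0,0,0,0,1]]
  ]
}}

```text
time_s: 22.32
eef_pos: [512.1, -90.0, 114.5]
eef_rot: [0.209, 0.978, 0.0, 0.0]
ft_force: [0.6, -0.1, -2.5]
width: 0.549
grasp_force: 73.3
```

Request:
{"name": "drive_tool", "arguments": {
  "commands": [
    [[0,0,-1.5,0,0,0,1],[0,0,-1.5,0,0,0,1],[0,0,0,0,0,0,1],[0,0,0,0,0,0,1]]
  ]
}}

```text
time_s: 22.65
eef_pos: [512.1, -90.0, 117.5]
eef_rot: [0.209, 0.978, 0.0, 0.0]
ft_force: [0.7, -0.2, -3.5]
width: 0.546
grasp_force: 73.3
```

Request:
{"name": "drive_tool", "arguments": {
  "commands": [
    [[0,0,0,0,0,0,1],[0,0,0,0,0,0,1]]
  ]
}}

```text
time_s: 22.82
eef_pos: [512.0, -90.0, 117.3]
eef_rot: [0.209, 0.978, 0.0, -0.0]
ft_force: [0.6, -0.2, -2.2]
width: 0.547
grasp_force: 73.3
```

Run:
```python
from fit import *
st(); F=[]
for _ in range(4): s=snap('wrist'); F.append(robot.state()['ft_force'][2])
print(F)
for z in(154.5,):
    I=rect(s,512,-90.7,z,30,8)
    l=cv2.createLineSegmentDetector().detect(cv2.cvtColor(I,cv2.COLOR_RGB2GRAY))[0][:,0]; L=np.hypot(l[:,2]-l[:,0],l[:,3]-l[:,1])
    u=np.array([-np.sin(np.radians(155.8)),np.cos(np.radians(155.8))])
    for i in np.argsort(-L)[:8]:
        a=l[i]/8-30+[512,-90.7]*2; print(a.round(1),(L[i]/8).round(1),np.degrees(np.arctan2(a[3]-a[1],a[2]-a[0])).round(1)%180,'off',(((a[:2]+a[2:])/2-[512,-90.7])@u).round(1))
```

```text
22.82 [512.  -90.  117.3] [[-0.912, 0.409, -0.0], [0.409, 0.912, 0.0], [0.0, 0.0, -1.0]] F [ 0.6 -0.2 -2.2] w 0.5465855335985291 g 73.26402839273214
[np.float64(-3.394906473772079), np.float64(-2.305176649934959), np.float64(-2.7510122095947933), np.float64(-2.3844659248350872)]
[492.8 -74.4 518.2 -85.7] 27.8 155.9 off -7.1
[517.1 -87.3 530.9 -93.6] 15.2 155.5 off -5.2
[519.7 -62.2 506.1 -61.6] 13.6 177.2 off -26.7
[ 525.5 -101.   513.5  -95.4] 13.3 155.0 off 3.8
[ 494.8 -118.4  486.4 -108.3] 13.2 129.8 off 29.4
[516.  -86.7 505.4 -81.9] 11.7 155.8 off -5.3
[488.3 -84.4 492.7 -74.6] 10.8 65.8 off -1.4
[542.1 -77.2 532.7 -72.8] 10.4 155.5 off -24.7
```

Request:
{"name": "drive_tool", "arguments": {
  "commands": [
    [[0,0,-2,0,0,0,1],[0,0,-3,0,0,0,1],[0,0,-3,0,0,0,1],[0,0,-3,0,0,0,1],[0,0,-4,0,0,0,1],[0,0,-4,0,0,0,1],[0,0,-5,0,0,0,1],[0,0,-6,0,0,0,1],[0,0,-8,0,0,0,1],[0,0,-10,0,0,0,1],[0,0,-12,0,0,0,1],[0,0,-14,0,0,0,1],[0,0,-14,0,0,0,1],[0,0,-12,0,0,0,1],[0,0,-8,0,0,0,1],[0,0,-4,0,0,0,1],[0,0,-2,0,0,0,1],[0,0,0,0,0,0,1],[0,0,0,0,0,0,1],[0,0,0,0,0,0,1]]
  ]
}}

```text
time_s: 24.68
eef_pos: [511.8, -90.0, 230.8]
eef_rot: [0.209, 0.978, 0.0, -0.001]
ft_force: [0.2, 0.0, -2.5]
width: 0.549
grasp_force: 73.3
```

Run:
```python
from fit import *
st(); t=snap('scene'); find(t,'scene',['canister','cap','inner_lid','crossbar'],1); print(robot.state()['ft_force'])
```

```text
24.68 [511.8 -90.  230.8] [[-0.912, 0.409, -0.001], [0.409, 0.912, 0.0], [0.001, -0.0, -1.0]] F [ 0.2  0.  -2.5] w 0.5490421576715038 g 73.29923830926418
scene canister 0.59 [ 470. -114.   57.] [322. 274.]
scene cap 0.65 [487. -98. 243.] [320. 220.]
scene inner_lid 0.96 [510. -91. 118.] [323. 247.]
[ 0.28692267  0.34690953 -2.22290259]
```

```bash
python3 -c "
from bench import robot
print(robot.finish_job())"
```

```text
the job is handed in; nothing more can be done
None
```

I handed the job in at about 25 s of the 53 s allowed: the inner lid reads as seated in the canister, and the cap is held level about 59 mm above the crossbar. The result isn't known yet; on the way, a first closing missed the grip and pressed the bar with 53 N, turning it about 6.5°, so I squared it before lifting.

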